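Feel for the free well of the heating block, then seat the vial

TASK

Two of the three open wells in the front row of the small heating block have a broken stub stuck at the bottom; feel down these wells with the red-handled probe rod until its end touches the floor of the free one. Then put the probe back upright in its wooden stand and let go, and stand the orange-capped vial from the rack upright and fully home in that free well. Do not knock over or shift the other vials and things on the bench.

Things in the scene. Friction and masses are not known exactly. Their poses are not given: they have to be found in the camera images.
- new_vial: amber glass vial with a white paper band and an orange cap, the one to seat. A cylinder standing on its flat end: 100 mm tall, glass 20 mm diameter up to 74 mm, above it the cap, 22 mm diameter, to 100 mm; about 45 g. Origin: centre of its underside, z along it to the cap. It starts in one of the three holes of the rack (which one varies), its underside 10 mm above the bench; grip it by the cap
- probe: feeling rod, about 60 g: a round steel shaft 10 mm diameter and 110 mm long with a flat end, then a round red handle 18 mm diameter and 50 mm long (110 to 160 mm from the flat end). Origin: centre of the flat lower end (the end that feels), z along the rod towards the handle. Starts upright in the stand's hole, handle up
- stand: wooden block 70 x 70 x 55 mm tall, fixed to the bench, with one upright round hole in the middle, 13 mm diameter, 45 mm deep (floor 10 mm above the bench), chamfered 3 mm. Origin: centre of its underside, z up
- stand_floor (a point): centre of the floor of the stand's hole, 45 mm below the stand's top
- bath: small heating block, fixed: white housing 170 (x) x 180 (y) mm, 83 mm tall, round an aluminium block 100 x 150 mm with its flat top 95 mm above the bench. Five upright round wells 23 mm diameter, 50 mm deep: a front row of three open ones (see the points), behind it two with white-capped vials. Origin: centre of its underside, z up, x from the front panel (display, two blue keys) to the back, y along the rows
- well_left (a point): centre of the floor (45 mm above the bench) of the front well at x = -26, y = +48 mm of the heating block. One front well is free to its floor; the two others (it varies which) hold a grey stub stuck fast that fills the bottom of the well, 18 mm high in one, 26 mm in the other
- well_mid (a point): the same for the front well at x = -26, y = 0 mm
- well_right (a point): the same for the front well at x = -26, y = -48 mm
- rack: blue vial rack, fixed to the bench, 60 mm (x) x 150 mm (y) x 40 mm tall, with a row of three round holes 23 mm diameter, 30 mm deep, at y = -50, 0 and 50 mm, each holding a vial. Origin: centre of its underside, z up, y along the row
- blue_vial: amber glass vial with a white paper band and a blue cap, same size as the new vial; in the rack, leave alone
- green_vial: amber glass vial with a white paper band and a green cap, same size as the new vial; in the rack, leave alone
- warm_vial0: amber glass vial with a white paper band and a white cap, same size as the new vial; in the back row of the heating block at x = 24, y = 25 mm, its top 145 mm above the bench; leave alone
- warm_vial1: amber glass vial with a white paper band and a white cap, same size as the new vial; in the back row of the heating block at x = 24, y = -25 mm, its top 145 mm above the bench; leave alone
- dropper: white dropper bottle with red nozzle, 32 mm diameter, 78 mm tall; origin under its centre; leave alone
- stain_jar: amber jar with black lid, 48 mm diameter, 75 mm tall; origin under its centre; leave alone
- beaker: clear beaker, 68 mm rim diameter, 85 mm tall; origin under its centre; leave alone
- marker: green pen lying on the bench, 12 mm diameter, about 120 mm long; leave alone
- slide_case: flat yellow box 85 x 60 x 22 mm; origin under its centre; leave alone

How it is judged:
By the outcome, as a careful person would: the job done as asked, in the order asked, and still so for the second after the job is handed in, with the robot touching nothing.
It also fails if it takes over 67 s, if anything falls off the work surface, if the arm or the gripper's body presses on something with over 40 N, if the wrist force passes 120 N, or if a joint passes its speed limit or range.

ROBOT

A 6-joint arm with a two-finger parallel gripper is mounted at the origin on the work surface. World frame = base frame: x ahead of the robot, y to its left, z up, the work surface at z = 0. Lengths are in m, angles in rad, forces in N, time in s.
With the tool pointing down it reaches from about 0.275 to 0.875 m from the base axis. Payload 12.5 kg.
Tool frame: the origin (TCP) lies on the centre line of the jaws, within the pads' length; the fingertips stand r.finger_overhang ahead of it and the grasp point (between the pads) lies 3 mm ahead of it (r.finger_overhang is the distance from the TCP to the fingertips, in m); z points along the fingers, y is the line along which they close (so a half turn about z gives the same grasp; the last joint's range is limited). The gripper opens to 85 mm and grips with 20 to 120 N. Pads are 22 mm wide; open, the fingers measure 114 mm over their backs; the gripper's body (76 mm by 85 mm) begins 54 mm behind the grasp point. The pads swing forward as they close: fully open they stand 13 mm farther back than shut.
Start: joints at [-1.312, 0.351, 1.652, -0, 1.139, -0.085], TCP at [0.185, -0.518, 0.229] pointing down, gripper open.
Joint ranges: [-2.75, 2.75], [-0.79, 2.1], [0.01, 2.65], [-1.57, 4.71], [0.07, 3.14], [-2.87, 2.87]. Speed limits (rad/s): [2.22, 2.22, 2.79, 3.14, 3.14, 3.14].

INTERFACE

Orientations are given as a unit quaternion [x, y, z, w].
In Python, from cell import r, optics gives the robot as it stands. The module is installed in compiled form; this text tells all that it offers. Calls block until the motion is done:
- r.move_to(position, orientation): joint-space move of the TCP to a pose.
- r.move_linear(position, rot=None, vel=0.15): straight line of the TCP; rot=None keeps the orientation; vel is the mean speed in m/s.
- r.set_joints(angles): joint-space move.
- r.set_gripper(opening, squeeze=None): opening from 0.0 (shut) to 1.0 (fully open); squeeze is the grip in N (None keeps the last); returns when the fingers have stopped.
- r.sleep(seconds).
- r.inverse_kinematics(position, orientation): joint angles nearest the present ones, or None.
- optics.get_image(name): name is "side" or "top" or "wrist"; returns a dict with "pixels" (400x640x3 uint8, red, green, blue), "depth" (400x640 float32, m along the optical axis (not along the pixel's ray), 0 where there is no reading), "fx", "fy", "cx", "cy" (pixels), "camera_from_world" (4x4, takes a point from world to camera coordinates); the wrist camera has in their place "mount" (4x4, takes a point from camera to tool coordinates, whose origin is the TCP and whose axes are the flange's). Camera axes: x right, y down, z forward; pixel columns grow to the right and rows downward; lengths in m; the calibration is good to about 2 mm. A picture is of the moment at which its call begins: read the wrist's pose just before it.
A pose or a line that the arm cannot do raises r.PlanningError and nothing moves.
- r.hand_in(): hands the job in; it is judged then, once.
Readings, each from a call of its own:
- r.current_t(): time.
- r.current_q(): joint angles.
- r.current_qvel(): joint speeds.
- r.current_effort(): joint torques, N m.
- r.current_tool_pos(): TCP position.
- r.current_ee_rot(): TCP orientation.
- r.current_contact_force(): force on the tool from outside, world axes, zero at the start.
- r.current_torque(): the same for the moment, N m.
- r.current_opening(): opening from 0.0 (shut) to 1.0 (fully open).
- r.current_finger_force(): force on a finger pad.
Only numpy, scipy, OpenCV 4.12 (cv2) and the standard library are available. Lean on these libraries where they do the work, as an engineer would, in place of code of your own. Each camera call takes 0.05 s, during which the arm holds its last target. There are 200 camera calls.

## Working session

There is one attempt and no reset: what is moved stays moved. The work goes in short steps, each a Python script; the robot and the scene stay as the last script left them, time stands still between calls to the robot, and variables do not carry over. Pictures are saved under pics/ and viewed, at most 10 in all, crops included, and the job is handed in when it is done.

```bash
mkdir -p pics; python3 - <<'E'
from cell import r, optics
import cv2, numpy as np
for n in ["top","side"]:
    d=optics.get_image(n); cv2.imwrite(f"pics/{n}0.png",d["pixels"][:,:,::-1])
    np.savez(f"{n}0.npz",**d); print(n,d["fx"],d["cx"],d["cy"],np.round(d["camera_from_world"],3).tolist())
print(r.finger_overhang,r.current_ee_rot(),r.current_t(),r.current_contact_force())
E
```

```text
top 506.63069336676983 323.3491586527845 199.01221190716734 [[0.0, -1.0, 0.022, -0.014], [-0.988, -0.003, -0.152, 0.621], [0.152, -0.022, -0.988, 1.49], [0.0, 0.0, 0.0, 1.0]]
side 399.4396910553091 323.8277955306702 193.87622534100558 [[0.925, -0.379, -0.004, -0.549], [-0.205, -0.492, -0.846, 0.181], [0.319, 0.783, -0.533, 0.796], [0.0, 0.0, 0.0, 1.0]]
0.022 [ 9.85262583e-01  1.71047827e-01 -6.53054787e-05 -5.28061366e-04] 0.1 [-0.08402242  0.12037031  0.42802933]
```

View pics/top0.png

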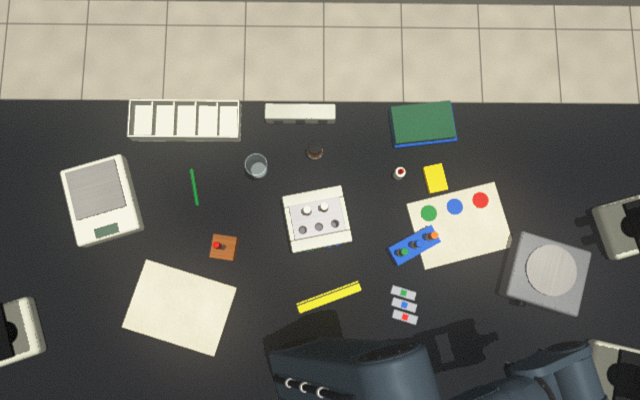

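View pics/side0.png

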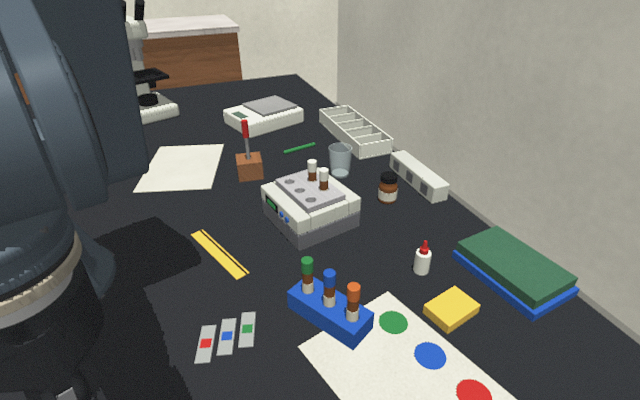

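The top view shows the probe's red handle at about (217,245) in the stand (223,247). The front wells are at about (302,230), (319,226) and (335,223), and the rack is at (415,245) with the orange cap at (434,236). The side view agrees, with the orange vial at the near end of the rack.

```bash
cat > h.py <<'E'
import numpy as np, cv2
from scipy.spatial.transform import Rotation as R
def cloud(d, T=None):
    v,u=np.mgrid[:400,:640]; z=d["depth"]
    P=np.stack([(u-d["cx"])/d["fx"]*z,(v-d["cy"])/d["fy"]*z,z],-1)
    if T is None: T=np.linalg.inv(d["camera_from_world"])
    W=P@T[:3,:3].T+T[:3,3]; W[z<=0]=np.nan
    return W
def down(yaw):  # tool z down, tool y along direction yaw+90deg..; x axis at yaw
    return (R.from_euler('z',yaw)*R.from_euler('x',np.pi)).as_quat()
def wristT(r,d_mount,p,q):
    M=np.eye(4); M[:3,:3]=R.from_quat(q).as_matrix(); M[:3,3]=p
    return M@d_mount
E
python3 - <<'E'
from h import *
d=dict(np.load("top0.npz")); W=cloud(d); hsv=cv2.cvtColor(d["pixels"],cv2.COLOR_RGB2HSV)
def show(n,m):
    P=W[m]; print(n,len(P),np.round(np.median(P,0),4), np.round(cv2.minAreaRect((P[:,:2]*1000).astype(np.float32)),1) if 0 else cv2.minAreaRect((P[:,:2]*1000).astype(np.float32)))
H,S,V=[hsv[...,i].astype(int) for i in range(3)]; Z=W[...,2]
def box(u0,u1,v0,v1):
    m=np.zeros((400,640),bool); m[v0:v1,u0:u1]=1; return m
show("stand",box(205,240,230,265)&(abs(Z-.055)<.006))
show("red",box(205,240,230,265)&(Z>.14)); print(np.nanmax(Z[230:265,205:240]))
show("alu",box(275,360,180,255)&(abs(Z-.095)<.004))
show("housing",box(275,360,180,255)&(abs(Z-.083)<.004))
show("rack",box(380,445,220,270)&(abs(Z-.04)<.005)&(S>120)&(H>100)&(H<125))
show("orange",box(425,445,225,245)&(Z>.085))
show("caps rack",box(380,445,220,270)&(Z>.095))
for p in [(230,302),(226,319),(223,335)]: print(W[p])
# marked geometry of other high things near path
for n,b in dict(beaker=(243,270,150,182),dropper=(390,408,162,182)).items(): show(n,box(*b)&(Z>.04))
E
```

```text
stand 471 [0.472  0.2807 0.055 ] ((474.30352783203125, 285.03680419921875), (70.85032653808594, 69.87483978271484), 81.57435607910156)
red 46 [0.4738 0.2824 0.168 ] ((474.1055603027344, 284.1880187988281), (16.342376708984375, 15.690030097961426), 42.55134201049805)
0.17543641160628654
alu 1195 [0.5578 0.0066 0.095 ] ((555.2901000976562, 11.840843200683594), (161.33485412597656, 165.97988891601562), 12.258708953857422)
housing 1343 [0.5389 0.0092 0.083 ] ((557.2854614257812, 6.998802185058594), (169.92958068847656, 179.768310546875), 11.125521659851074)
rack 578 [ 0.4799 -0.2816  0.0402] ((482.4942626953125, -286.98486328125), (59.04069519042969, 148.47793579101562), 28.319244384765625)
orange 57 [ 0.5072 -0.3294  0.1092] ((506.3204345703125, -331.3745422363281), (20.10784339904785, 20.926177978515625), 89.78539276123047)
caps rack 154 [ 0.484  -0.2876  0.1098] ((483.2095947265625, -289.06378173828125), (20.727996826171875, 121.3302993774414), 28.979103088378906)
[0.5255666  0.05078632 0.06069573]
[5.37193195e-01 2.46346718e-04 6.51086657e-02]
[ 0.5485256  -0.04837274  0.04379191]
beaker 216 [0.7328 0.1952 0.0726] ((719.345703125, 189.78211975097656), (64.65343475341797, 66.3892822265625), 88.37322998046875)
dropper 87 [ 0.7028 -0.2461  0.0522] ((704.8509521484375, -247.69070434570312), (29.34269142150879, 31.139530181884766), 67.92039489746094)
```

```bash
python3 - <<'E'
from h import *
from cell import r, optics
import pickle
yaw=np.radians(70); out={}
for n,p in dict(rack=[.506,-.331,.30],bath=[.535,0,.30],stand=[.474,.284,.32]).items():
    r.move_to(p,down(yaw)); P=r.current_tool_pos(); q=r.current_ee_rot()
    d=optics.get_image("wrist"); out[n]=(d,P,q)
    print(n,r.current_t(),np.round(P,4),np.round(r.current_q(),2))
pickle.dump(out,open("w.pkl","wb"))
print(np.round(d["mount"],4),d["fx"],d["cx"],d["cy"])
im=np.vstack([np.hstack([out[k][0]["pixels"][::2,::2] for k in ("rack","bath")]),np.hstack([out["stand"][0]["pixels"][::2,::2]]*2)])
cv2.imwrite("pics/w.png",im[:,:,::-1])
E
```

```text
rack 1.5583 [ 0.5053 -0.3317  0.2997] [-0.66  0.39  1.41 -0.    1.34 -0.31]
bath 2.8667 [ 0.5352 -0.001   0.3   ] [-0.09  0.26  1.6  -0.    1.29  0.26]
stand 4.0333 [0.4745 0.283  0.3198] [ 0.45  0.28  1.52 -0.    1.34  0.8 ]
[[ 3.000e-04 -9.507e-01 -3.102e-01  8.120e-02]
 [ 1.000e+00  6.000e-04 -1.100e-03 -3.000e-04]
 [ 1.200e-03 -3.102e-01  9.507e-01 -1.462e-01]
 [ 0.000e+00  0.000e+00  0.000e+00  1.000e+00]] 319.567076161036 318.4204348964558 197.71153136788712
```

View pics/w.png

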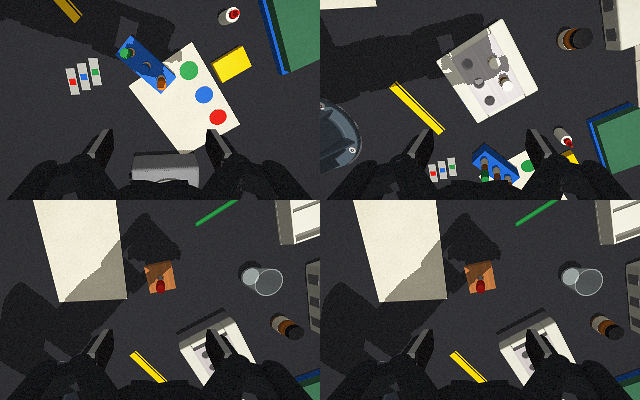

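The wrist views show the rack with the orange cap at about (160,82) in its tile, the bath with three front wells around (480,80) in the second tile, and the stand with the red handle at about (160,283).

```bash
python3 - <<'E'
from h import *
import pickle
out=pickle.load(open("w.pkl","rb")); 
def fitc(P,r):
    from scipy.optimize import least_squares
    s=least_squares(lambda c:np.hypot(*(P-c[:2]).T)-r,P.mean(0),loss='soft_l1',f_scale=1e-3); return s.x
def rect(P): return cv2.minAreaRect((P[:,:2]*1000).astype(np.float32))
C={k:cloud(d,wristT(None,d["mount"],p,q)) for k,(d,p,q) in out.items()}
W=C["bath"];Z=W[...,2]; near=np.hypot(W[...,0]-.557,W[...,1]-.007)<.14
for lo,hi in ((.079,.088),(.09,.1)):
    m=near&(Z>lo)&(Z<hi); print("bath",lo,m.sum(),np.median(Z[m]),rect(W[m]))
m=near&(Z>.06)&(Z<.088); print("housing all",rect(W[m]))
# wells: rasterise alu-top points: hole center = centroid of the missing disc
top=W[near&(abs(Z-.095)<.004)][:,:2]
c0=np.array([.5573,.007]);a=np.radians(11.1);Rb=np.array([[np.cos(a),-np.sin(a)],[np.sin(a),np.cos(a)]])
from scipy.spatial import cKDTree
t=cKDTree(top)
for n,y in (("L",.048),("M",0),("R",-.048)):
    c=c0+Rb@[-.026,y]; g=np.mgrid[-.012:.0121:.0005,-.012:.0121:.0005].reshape(2,-1).T
    # centre maximising count-free disc: minimise # top points within 11 mm, average over ties
    k=np.array([len(x) for x in t.query_ball_point(c+g,.0108)]); b=g[k<=k.min()]
    # low points in well
    q=np.hypot(W[...,0]-c[0],W[...,1]-c[1])<.012; zz=Z[q]; 
    print(n,np.round(c,4),"corr",np.round(b.mean(0)*1e3,2),k.min(),len(b),"z pct",np.round(np.nanpercentile(zz,[2,10,30,50]),3))
W=C["rack"];Z=W[...,2]; near=np.hypot(W[...,0]-.482,W[...,1]+.287)<.1
m=near&(abs(Z-.04)<.006); print("rack",np.median(Z[m]),rect(W[m]))
m=(np.hypot(W[...,0]-.506,W[...,1]+.331)<.02)&(Z>.104); print("orange top",m.sum(),np.median(Z[m]),rect(W[m]),W[m].mean(0))
W=C["stand"];Z=W[...,2]; near=np.hypot(W[...,0]-.474,W[...,1]-.284)<.06
m=near&(abs(Z-.055)<.006); print("stand",np.median(Z[m]),rect(W[m]))
m=near&(Z>.162); print("red top",m.sum(),np.median(Z[m]),rect(W[m]),W[m].mean(0))
E
```

```text
bath 0.079 11038 0.0836640780694537 ((560.1323852539062, 9.636512756347656), (170.205810546875, 179.6681671142578), 11.183354377746582)
bath 0.09 10305 0.09575141648718744 ((560.1950073242188, 9.327507019042969), (100.27274322509766, 150.1848907470703), 11.201298713684082)
housing all ((558.1993408203125, 9.304733276367188), (174.390869140625, 179.69508361816406), 11.035309791564941)
L [0.5225 0.0491] corr [3.   2.25] 0 6 z pct [0.062 0.063 0.064 0.065]
M [0.5318 0.002 ] corr [3.08 2.42] 0 6 z pct [0.071 0.073 0.378 0.382]
R [ 0.541  -0.0451] corr [3.25 2.75] 0 4 z pct [0.045 0.047 0.06  0.077]
rack 0.04078911917944589 ((485.6124267578125, -286.3591613769531), (60.30712890625, 150.22093200683594), 28.3459415435791)
orange top 5251 0.38348727520626696 ((506.88909912109375, -328.3034362792969), (21.32238006591797, 34.46335983276367), 69.22738647460938) [ 0.50971176 -0.32063238  0.36676104]
stand 0.05577251574270378 ((477.31036376953125, 287.64385986328125), (70.37458038330078, 70.18124389648438), 81.6226577758789)
red top 27436 0.3966789829830557 ((475.7649230957031, 288.8613586425781), (33.122215270996094, 119.97029113769531), 70.07943725585938) [0.47772026 0.29446273 0.38821923]
```

```bash
cat >> h.py <<'E'
def shot(r,optics):
    r.sleep(.15); P=r.current_tool_pos(); q=r.current_ee_rot(); d=optics.get_image("wrist")
    return d,cloud(d,wristT(None,d["mount"],P,q)),P,q
E
python3 - <<'E'
from h import *
from cell import r, optics
for y in (160,70,-20):
    r.move_to([.474,.284,.32],down(np.radians(y))); d,W,P,q=shot(r,optics); Z=W[...,2]
    near=np.hypot(W[...,0]-.474,W[...,1]-.284)<.06
    m=near&(abs(Z-.055)<.006); print(y,r.current_t(),np.round(P,4),np.median(Z[m]),cv2.minAreaRect((W[m][:,:2]*1000).astype(np.float32)))
    m=(np.hypot(W[...,0]-.474,W[...,1]-.284)<.025)&(abs(Z-.17)<.003); print(" red",m.sum(),W[m].mean(0),cv2.minAreaRect((W[m][:,:2]*1000).astype(np.float32)))
E
```

```text
160 5.6333 [0.4741 0.2839 0.32  ] 0.05569031893185092 ((476.7790222167969, 287.73583984375), (70.0175552368164, 70.14034271240234), 81.79769134521484)
 red 259 [0.47647096 0.28787421 0.17046092] ((476.8604736328125, 287.83843994140625), (16.433734893798828, 17.131986618041992), 70.3272476196289)
70 7.2333 [0.474 0.284 0.32 ] 0.05580496784493749 ((477.2763671875, 287.6305847167969), (70.42691802978516, 70.10894012451172), 81.7745132446289)
 red 261 [0.47772003 0.28823003 0.17055106] ((477.7727355957031, 287.700439453125), (16.834932327270508, 16.326692581176758), 70.65625)
-20 8.8333 [0.474 0.284 0.32 ] 0.055830553111342274 ((477.2120056152344, 287.3184814453125), (70.06281280517578, 70.4532470703125), 81.81890106201172)
 red 261 [0.47803205 0.28705337 0.17061837] ((477.6925048828125, 287.3901672363281), (16.29668617248535, 16.913543701171875), 69.84111785888672)
```

```bash
python3 - <<'E'
from h import *
from cell import r, optics
q=down(np.radians(70)); s=np.array([.4770,.2875]); w=np.array([.5440,-.0426])
r.move_to([*s,.25],q); r.move_linear([*s,.150],vel=.15)
f=lambda:np.round(r.current_contact_force(),2)
print("pre",f()); r.set_gripper(0.0,50); print("grip",r.current_opening(),r.current_finger_force(),f(),np.round(r.current_tool_pos(),4),r.current_t())
r.move_linear([*s,.20],vel=.08); print("lift",f(),r.current_opening()); r.move_linear([*s,.305],vel=.2)
r.move_linear([*w,.305],vel=.25); r.sleep(.2); print("over",f(),np.round(r.current_tool_pos(),4),r.current_t())
im=optics.get_image("wrist")["pixels"]; cv2.imwrite("pics/hold.png",im[:,:,::-1])
E
```

```text
pre [-0.11 -0.4   1.18]
grip 0.1844190335270239 48.79690647125244 [0.22 0.16 4.05] [0.4772 0.2876 0.1503] 11.6917
lift [0.4  0.32 0.22] 0.18594560616297157
over [-0.25  0.57 -1.3 ] [ 0.5439 -0.0419  0.3051] 14.8417
```

View pics/hold.png

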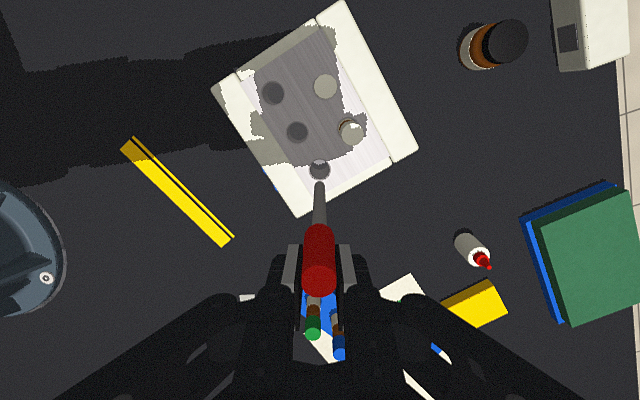

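The probe is held straight in the jaws, with its shaft end at about (319,185) lining up with the right front well at (319,168). Next is feeling down.

```bash
python3 - <<'E'
from h import *
from cell import r, optics
w=np.array([.5440,-.0426]); f=lambda:np.round(r.current_contact_force(),2)
r.move_linear([*w,.250],vel=.15); r.sleep(.1); f0=f(); print(f0,np.round(r.current_tool_pos(),4))
r.move_linear([*w,.193],vel=.08); print(f())
z=.193
while z>.178:
    z-=.001; r.move_linear([*w,z],vel=.03); F=f()
    if F[2]-f0[2]>4 or np.hypot(*(F-f0)[:2])>8: break
r.sleep(.2); print("stop",z,f(),np.round(r.current_tool_pos(),4),r.current_opening(),r.current_t())
E
```

```text
[-0.51 -0.4  -0.25] [ 0.5446 -0.0427  0.2513]
[ 0.28 -0.36 -0.51]
stop 0.184 [-0.69  0.06 10.91] [ 0.5448 -0.0427  0.1852] 0.1880912145649989 18.8167
```

Contact came with the rod end at z ≈ 45 mm, which is the well floor, so the right well is free. I'll return the probe now.

```bash
python3 - <<'E'
from h import *
from cell import r, optics
s=np.array([.4770,.2875]); w=np.array([.5440,-.0426]); f=lambda:np.round(r.current_contact_force(),2)
r.move_linear([*w,.30],vel=.2); r.move_linear([*s,.30],vel=.27); r.move_linear([*s,.212],vel=.2); r.sleep(.25)
f0=f(); print(f0,np.round(r.current_tool_pos(),4)); ok=True
for z in np.arange(.204,.1525,-.004):
    r.move_linear([*s,z],vel=.06); F=f()
    if np.linalg.norm(F-f0)>12: ok=False; print("contact",z,F); break
for z in (.1525,.1515,.1508) if ok else ():
    r.move_linear([*s,z],vel=.04)
    if f()[2]-f0[2]>4: break
r.sleep(.15); print(ok,z,f(),np.round(r.current_tool_pos(),4),r.current_t())
E
```

```text
[ 0.06  1.17 -1.27] [0.4774 0.2877 0.2131]
True 0.1508 [ 0.22 -0.16 -0.63] [0.477  0.2875 0.1508] 25.975
```

```bash
python3 - <<'E'
from h import *
from cell import r, optics
s=np.array([.4770,.2875]); q=down(np.radians(70))
r.set_gripper(0.6); r.sleep(.1); r.move_linear([*s,.26],vel=.2)
r.move_to([.510,-.331,.29],q); d,W,P,_=shot(r,optics); Z=W[...,2]
rc=lambda m:cv2.minAreaRect((W[m][:,:2]*1000).astype(np.float32))
hsv=cv2.cvtColor(d["pixels"],cv2.COLOR_RGB2HSV)
near=np.hypot(W[...,0]-.482,W[...,1]+.287)<.1
m=near&(abs(Z-.04)<.005); print("rack",rc(m))
m=(np.hypot(W[...,0]-.509,W[...,1]+.331)<.02)&(abs(Z-.1105)<.0025); print("cap",m.sum(),np.median(Z[m]),rc(m),W[m].mean(0),r.current_t(),P)
t=optics.get_image("top")["pixels"][200:280,190:450]; cv2.imwrite("pics/t1.png",cv2.resize(t[:,:,::-1],None,fx=3,fy=3))
E
```

```text
rack ((485.5979309082031, -286.25421142578125), (60.53114318847656, 150.20359802246094), 28.441322326660156)
cap 321 0.11071666204052222 ((509.8739013671875, -329.9037170410156), (20.5196533203125, 20.00576400756836), 69.8453369140625) [ 0.50979485 -0.32993527  0.11067861] 29.625 [ 0.51034714 -0.33039101  0.28999832]
```

View pics/t1.png

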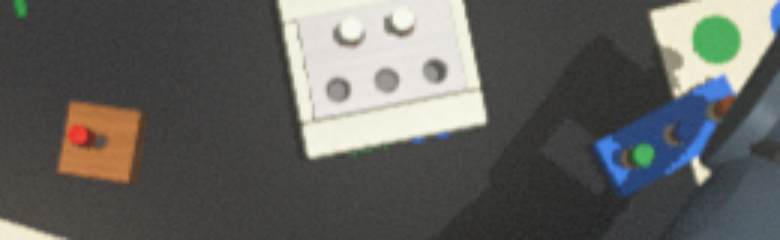

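The probe stands upright in its stand (red at (80,135)), as it did at the start. Now I'll grasp the orange vial.

```bash
python3 - <<'E'
from h import *
from cell import r, optics
v=np.array([.5097,-.3300]); w=np.array([.5440,-.0426]); f=lambda:np.round(r.current_contact_force(),2)
r.set_gripper(0.5); r.move_linear([*v,.102],vel=.15); r.sleep(.1); print(f())
r.set_gripper(0.0,40); print("grip",r.current_opening(),r.current_finger_force(),f(),np.round(r.current_tool_pos(),4))
r.move_linear([*v,.15],vel=.08); print("lift",f()); r.move_linear([*v,.265],vel=.25)
r.move_linear([*w,.265],vel=.25); r.move_linear([*w,.205],vel=.15); r.sleep(.2); print(f(),np.round(r.current_tool_pos(),4),r.current_opening(),r.current_t())
d=optics.get_image("wrist"); cv2.imwrite("pics/v.png",d["pixels"][:,:,::-1]); np.savez("v.npz",**d,P=r.current_tool_pos(),q=r.current_ee_rot())
E
```

```text
[0.31 0.05 0.71]
grip 0.2215864780918461 39.07350718975067 [-0.41 -0.32  6.4 ] [ 0.51   -0.3302  0.1026]
lift [-0.26 -0.51 -0.34]
[-0.75 -0.63 -0.61] [ 0.5445 -0.0428  0.206 ] 0.2240081751661695 35.1917
```

View pics/v.png

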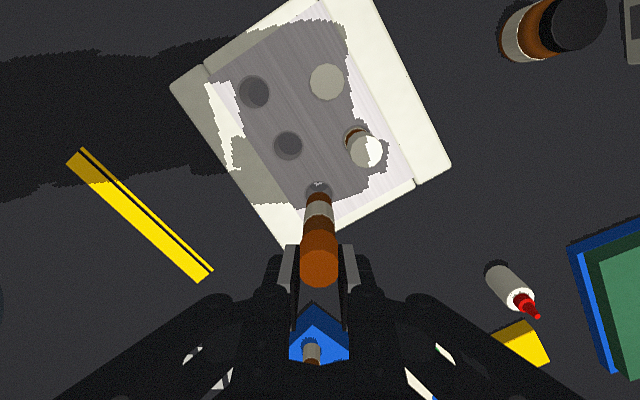

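The vial is held straight at about (319,250), with its end over the right well at (318,188). I'll check the offsets from this frame.

```bash
python3 - <<'E'
from h import *
d=dict(np.load("v.npz")); W=cloud(d,wristT(None,d["mount"],d["P"],d["q"])); Z=W[...,2]; near=np.hypot(W[...,0]-.56,W[...,1]-.009)<.14
m=near&(abs(Z-.0835)<.004); v=np.zeros_like(m); v[:230]=1
for n,mm in (("house",m&v),("alu",near&v&(abs(Z-.0957)<.003))): print(n,cv2.minAreaRect((W[mm][:,:2]*1000).astype(np.float32)))
H=cv2.cvtColor(d["pixels"],cv2.COLOR_RGB2HSV)
o=(H[...,1]>120)&(H[...,0]<20)&(np.hypot(W[...,0]-.544,W[...,1]+.0426)<.03)&(Z>.12)
P=W[o]; print("vial",len(P),P[:,2].min(),P[:,2].max()); t=P[P[:,2]>P[:,2].max()-.003]; print("cap top",len(t),t.mean(0),cv2.minAreaRect((t[:,:2]*1000).astype(np.float32)),d["P"])
# fit leaning: circle centre per height slice
from scipy.optimize import least_squares
for lo,hi,rad in ((.19,.21,.011),(.115,.18,.010)):
    a=W[(np.hypot(W[...,0]-.544,W[...,1]+.0426)<.014)&(Z>lo)&(Z<hi)][:,:2]
    if len(a)>20: print(lo,len(a),least_squares(lambda c:np.hypot(*(a-c).T)-rad,[.544,-.0426],loss='soft_l1',f_scale=1e-3).x)
E
```

```text
house ((560.036865234375, 9.596717834472656), (169.89553833007812, 180.0341033935547), 11.206137657165527)
alu ((560.0465698242188, 9.251235961914062), (100.42613983154297, 150.79283142089844), 11.218292236328125)
vial 2618 0.12003056021646621 0.30166318359619804
cap top 4 [ 0.55553321 -0.02564741  0.30051017] ((551.6388549804688, -24.16283416748047), (1.473912000656128, 34.362510681152344), 69.60425567626953) [ 0.54435363 -0.04269939  0.20584588]
0.19 602 [ 0.54364839 -0.04338122]
0.115 914 [ 0.54387779 -0.04305542]
```

```bash
python3 - <<'E'
from h import *
from cell import r, optics
w=np.array([.5444,-.0423]); f=lambda:np.round(r.current_contact_force(),2)
r.move_linear([*w,.192],vel=.06); r.sleep(.25); f0=f(); print(f0,np.round(r.current_tool_pos(),4)); ok=True
for z in np.arange(.189,.1415,-.003):
    r.move_linear([*w,z],vel=.05); F=f()-f0
    if F[2]>6 or np.hypot(*F[:2])>6: ok=False; break
print(ok,z,F,np.round(r.current_tool_pos(),4),r.current_t())
if ok:
    for z in np.arange(.140,.134,-.001):
        r.move_linear([*w,z],vel=.03); F=f()-f0
        if F[2]>5: break
    r.sleep(.15); print("end",z,f()-f0,np.round(r.current_tool_pos(),4),r.current_t())
E
```

```text
[ 0.13  0.6  -0.65] [ 0.5445 -0.0423  0.1922]
True 0.14399999999999996 [ 1.15 -0.34  0.31] [ 0.5443 -0.0423  0.1438] 39.8583
end 0.136 [-1.5  -1.05 14.41] [ 0.5454 -0.0425  0.1375] 41.2917
```

```bash
python3 - <<'E'
from h import *
from cell import r, optics
w=np.array([.5444,-.0423])
r.move_linear([*w,.1372],vel=.03); r.set_gripper(0.42); r.sleep(.1); r.move_linear([*w,.21],vel=.12)
r.move_to([.45,-.10,.33],down(np.radians(70))); r.sleep(.2); d,W,P,q=shot(r,optics); Z=W[...,2]
for n,c in dict(new=(.5439,-.0427),w0=(.5787,.0386),w1=(.5884,-.0104)).items():
    m=(np.hypot(W[...,0]-c[0],W[...,1]-c[1])<.02)&(Z>.135)&(Z<.16); print(n,m.sum(),np.median(Z[m]),W[m].mean(0))
print(r.current_t())
s=optics.get_image("side")["pixels"][80:360,200:480]; cv2.imwrite("pics/end.png",np.hstack([cv2.resize(s,(400,400)),cv2.resize(optics.get_image("top")["pixels"][150:310,190:350],(400,400))])[:,:,::-1])
E
```

```text
new 426 0.14551481363418925 [ 0.54334822 -0.04238252  0.14518553]
w0 11 0.13668700858168126 [0.57468691 0.02880412 0.13699922]
w1 524 0.14549643376787244 [ 0.58712652 -0.01051677  0.14487804]
43.8
```

View pics/end.png

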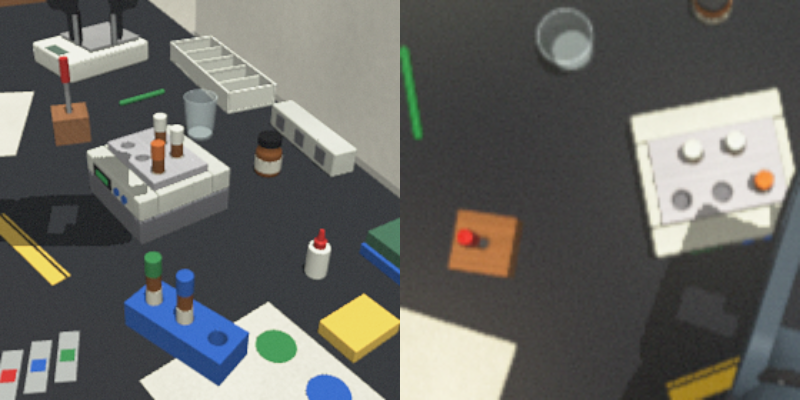

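The orange-capped vial is upright in the right front well at (763,180), with its top at 145 mm, level with the white caps. The probe stands in its stand, and the other things are where they were.

```bash
python3 -c "
from cell import r
print(r.hand_in())"
```

```text
the job is handed in; nothing more can be done
None
```

Job handed in at about 44 s: the probe touched the floor of the right front well, so that is the free one; the probe is back upright in its stand, and the orange-capped vial stands fully home in that well, with no sign in the final pictures that anything else moved.

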